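# Pull the stuck cover off a slide caddy in its hold-down rails

## Task

The slide caddy stands squeezed between two cartons with its tall dust cover stuck on. Carry the two together to the hold-down rails, slide the caddy fully home against the back stop so that its foot is caught under the lips, then pull the cover off so that the caddy stays home in the rails, and stand the cover mouth down in the shallow tray without dropping it. Never tip the caddy over, and leave the cartons and everything else on the bench where they are.

Things in the scene. Friction and masses are not known exactly. Their poses are not given: they have to be found in the camera images.
- caddy: Slide caddy, the inner part, bare aluminium: foot 66 (x) x 76 (y) x 8 mm under an open frame 52 x 42 mm that reaches 78 mm above the bench and holds glass slides. Origin: centre of the foot's underside, z up. The foot is flush with the cover at the x ends and sticks out 12 mm past it on each y side. A half turn about z changes nothing. About 0.24 kg; it slides easily.
- caddy_strips (a point): Middle of the caddy, 42 mm above its underside, between two sprung strips at its y sides that press on the cover's inside. They drag with roughly 5 to 10 N, more than the caddy weighs: the caddy comes along when the cover is lifted unless its foot is held down, so the two can be carried together by the cover. Raised 80 mm off the foot, the cover is free.
- cover: Dust cover, the outer part: white plastic box open below, 66 (x) x 52 (y) x 110 mm tall, walls 3 mm, about 0.13 kg, stiff. Origin: centre of its lower (mouth) rim, z up to its closed flat top. At the start it stands on the caddy's foot, rim 8 mm and top 118 mm above the bench, axes along the caddy's. It can be gripped by its x ends (66 mm) or its y sides (52 mm).
- dock: Hold-down rails, fixed: dark steel channel on the bench, no floor, lips along both sides. Origin: on the bench where the caddy's origin lies when home. x runs along the channel from the open mouth to the back stop, z up. The caddy slides in along +x with its own x along the channel (either way round). Stop: bar at x = 33.5 mm for the foot, plate 60 mm wide, 95 mm tall 5 mm behind it: no finger fits behind the cover when home.
- dock_mouth (a point): Point on the bench on the channel's middle line, 115 mm before home (x = -115 mm from the rails' origin): a caddy centred here is wholly outside. Foot channel 84 mm wide, 12 mm high under the lips, guides splayed to about 104 mm at its mouth (x = -75 mm). Lips: x = -49 to +41 mm, top 18 mm above the bench, gap between them 62 mm, through which the cover passes.
- tray: Shallow aluminium tray fixed to the bench, 170 (x) x 150 (y) mm outside, 14 mm high, walls 5 mm, inner floor about 5 mm above the bench. Origin: centre of its underside.
- carton_a: Cardboard carton 100 (x) x 58 (y) x 112 mm tall, 0.95 kg, loose, standing along the caddy's +y side about 4 mm from its foot. Origin: centre of its underside. To be left in place.
- carton_b: Cardboard carton 90 (x) x 58 (y) x 108 mm tall, 0.95 kg, loose, standing along the caddy's -y side about 4 mm from its foot. Origin: centre of its underside. To be left in place.
- tip_box: Bystander: yellow pipette-tip box with clear lid, 120 x 85 x 63 mm. Origin: centre of its underside.
- beaker: Bystander: glass beaker, 70 mm across, 85 mm tall. Origin: centre of its underside.
- reagent: Bystander: amber jar, 66 mm across, 120 mm tall. Origin: centre of its underside.
- jar: Bystander: white jar, 60 mm across, 75 mm tall. Origin: centre of its underside.
- screwdriver: Bystander: screwdriver 180 mm long lying on the bench near the robot. Origin: under its middle.

How it is judged:
By the outcome, as a careful person would: the job done as asked, in the order asked, and still so for the second after the job is handed in, with the robot touching nothing.
It also fails if it takes over 61 s, if anything falls off the work surface, if the arm or the gripper's body presses on something with over 40 N, if the wrist force passes 120 N, or if a joint passes its speed limit or range.

## Robot

A 6-joint arm with a two-finger parallel gripper is mounted at the origin on the work surface. World frame = base frame: x ahead of the robot, y to its left, z up, the work surface at z = 0. Lengths are in m, angles in rad, forces in N, time in s.
With the tool pointing down it reaches from about 0.3 to 0.775 m from the base axis. Payload 14.6 kg.
Tool frame: the origin (TCP) lies at the very end of the fingers, on their centre line; the grasp point (between the pads) lies 19 mm behind it; x points along the fingers, y is the direction in which the jaws open and shut, and the axes are right-handed (so a half turn about x gives the same grasp; the last joint's range is limited). The gripper opens to 85 mm and grips with 20 to 120 N. Pads are 22 mm wide; open, the fingers measure 114 mm over their backs; the gripper's body (76 mm by 85 mm) begins 54 mm behind the grasp point. The pads swing forward as they close: fully open they stand 13 mm farther back than shut.
Start: joints at [-1.381, 0.3, 1.521, -0, 1.321, -0.067], TCP at [0.14, -0.532, 0.197] pointing down, gripper open.
Joint ranges: [-3.03, 3.03], [-0.79, 2.21], [0.23, 2.52], [-1.04, 4.18], [0, 3.07], [-2.55, 2.55]. Speed limits (rad/s): [2.22, 2.22, 2.57, 3.14, 3.14, 3.14].

## Interface

Orientations are given as a 3x3 rotation matrix whose columns are the frame's x, y, z axes.
In Python, from station import env gives the robot as it stands. The module is installed in compiled form; this text tells all that it offers.
- The arm moves only by the tool step_arm, never from a script. Its argument "motion" is one flat list of numbers, 7 for each row, row after row: the opening, from -1 (shut) to 1 (fully open), so that 0 is half open, then the shift along the world's x, y, z in cm, then the turn, a rotation vector about the world's x, y, z in units of 8 degrees (1.0 is 8 degrees). In form: [jaw, dx, dy, dz, ax, ay, az, jaw, dx, dy, dz, ax, ay, az, ...]. A call has 1 to 10 rows; each row shifts and turns the commanded pose from where the row before left it; what a row does not reach is not made up. A row lasts 1/10 s, in which the tool goes at most 50 mm and 8.59 degrees, less where a joint would pass 70% of its speed; a pose out of reach is approached as far as the arm can. A call is refused whole if a number of a shift passes 5 or a number of a turn 1, either way. A call with a gripper value outside its range is refused whole. The fingers move at their own pace and stop on an object; the grip force is fixed at half the most. Time passes only in rows, so rows that do not move let the fingers close. It gives the time, the measured TCP pose, the force and the opening at its end, in the units of the state.
- env.read_state(): the state, without advancing time (a new reading comes with each control period).
- env.capture(name): name is "scene" or "top"; returns the picture (400x640x3 uint8, red, green, blue); there is no depth.
- env.get_calibration(name): a dict with "mtx" (3x3 intrinsics, pixels), "world_from_camera" (4x4, takes a point from camera to world coordinates). Camera axes: x right, y down, z forward; pixel columns grow to the right and rows downward; lengths in m; the calibration is good to about 2 mm. A picture is of the moment at which its call begins. get_calibration takes no time and is no camera call.
- env.job_done(): hands the job in, once; it reports no verdict.
The state is a dict: "t": time; "joint_positions": joint angles; "qvel": joint speeds; "joint_torque": joint torques, N m; "ee_pos": TCP position; "eef_rot": TCP orientation; "ft_force": force on the tool from outside, world axes, zero at the start; "moment": the same for the moment, N m; "grip_width": finger opening in m.
Only numpy, scipy, OpenCV 4.12 (cv2) and the standard library are available. Lean on these libraries where they do the work, as an engineer would, in place of code of your own. Each camera call takes 0.05 s, during which the arm holds its last target.

## Working session

There is one attempt and no reset: what is moved stays moved. The work goes in short steps, Python scripts to look and compute and a tool call to move; the robot and the scene stay as the last step left them, time stands still between calls to the robot, and variables do not carry over. Pictures are saved under pics/ and viewed, and the job is handed in when it is done.

Besides the shell and the picture viewer there is one more tool, called as name(argument=value, ...) on one line, values as JSON. step_arm: Moves the arm, as the interface text tells. Its arguments: {"type":"object","properties":{"motion":{"type":"array","items":{"type":"number"}}},"required":["motion"]}

```bash
mkdir -p pics; python3 - <<'E'
from station import env
import cv2,numpy as np
for n in("scene","top"):
    im=env.capture(n); cv2.imwrite(f"pics/{n}0.png",im[:,:,::-1]); c=env.get_calibration(n); print(n,np.round(c["mtx"],1).tolist(),np.round(c["world_from_camera"],3).tolist())
s=env.read_state(); print(s)
E
```

```text
scene [[489.4, 0.0, 316.6], [0.0, 489.4, 200.9], [0.0, 0.0, 1.0]] [[-0.205, 0.818, -0.537, 1.291], [0.979, 0.17, -0.115, 0.183], [-0.003, -0.549, -0.836, 1.214], [0.0, 0.0, 0.0, 1.0]]
top [[444.4, 0.0, 323.4], [0.0, 444.4, 200.4], [0.0, 0.0, 1.0]] [[-0.014, -0.984, 0.177, 0.364], [-1.0, 0.016, 0.005, 0.014], [-0.008, -0.177, -0.984, 1.186], [0.0, 0.0, 0.0, 1.0]]
{'t': 0.1, 'joint_positions': array([-1.38061785e+00,  3.00433043e-01,  1.52152682e+00, -7.95531479e-06,
        1.32070271e+00, -6.65973600e-02]), 'qvel': array([-0.0006388 , -0.00234015, -0.001507  , -0.00157625, -0.00258594,
        0.00137165]), 'joint_torque': array([ 2.05572636e-03, -5.44376457e+01, -3.62370050e+01, -3.46247703e-05,
        3.06806534e-03,  2.31929351e-05]), 'ee_pos': array([ 0.13962911, -0.53172305,  0.19666516]), 'eef_rot': array([[-2.09819646e-04,  2.53965221e-01, -9.67213328e-01],
       [ 1.04916956e-03, -9.67212761e-01, -2.53965300e-01],
       [-9.99999428e-01, -1.06805769e-03, -6.35123399e-05]]), 'ft_force': array([-0.49564382,  0.09533276,  0.35793345]), 'moment': array([ 0.01302934, -0.04672935, -0.02008274]), 'grip_width': 0.08518123995833528}
```

View pics/scene0.png

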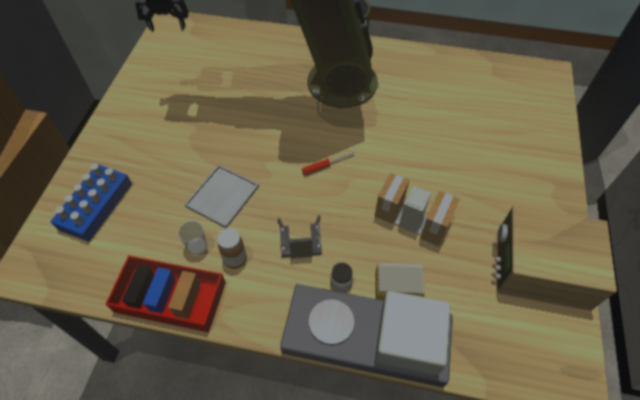

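View pics/top0.png

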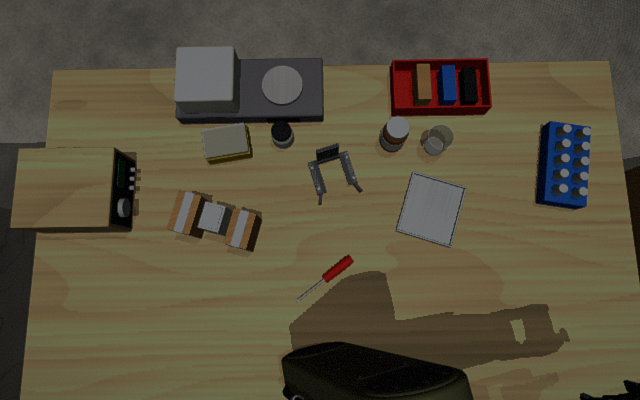

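The scene view has the caddy group near (415,205), rails near (300,240) and tray near (222,195). The top view has the group near (215,220), rails near (333,175) and tray near (431,209). I'll enlarge those areas.

```bash
python3 - <<'E'
import cv2,numpy as np
t=cv2.imread("pics/top0.png"); s=cv2.imread("pics/scene0.png")
def crop(im,x,y,w,h,k,n):
    c=im[y:y+h,x:x+w]; c=np.clip(c.astype(float)*1.5,0,255).astype('uint8')
    c=cv2.resize(c,None,fx=k,fy=k,interpolation=cv2.INTER_CUBIC)
    for i in range(0,w,10): cv2.putText(c,str(x+i),(i*k,8),0,.3,(0,255,0)) if i%20==0 else None; cv2.line(c,(i*k,10),(i*k,14),(0,255,0))
    for i in range(0,h,10): cv2.putText(c,str(y+i),(0,i*k+4),0,.3,(0,255,0))
    cv2.imwrite("pics/"+n,c)
crop(t,160,180,110,80,7,"c1.png");crop(t,300,135,75,75,8,"c2.png");crop(s,370,165,95,85,7,"c3.png");crop(s,265,200,70,65,8,"c4.png");crop(t,390,165,80,85,7,"c5.png")
E
```

```text
(no output)
```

View pics/c1.png

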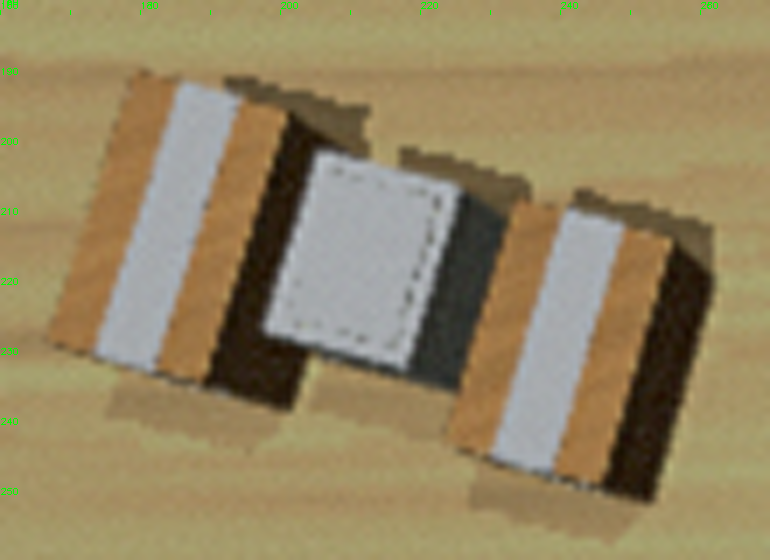

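View pics/c2.png

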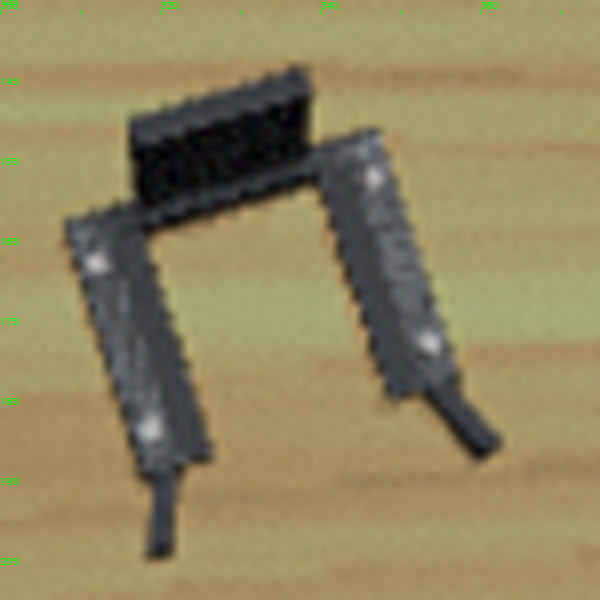

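View pics/c3.png

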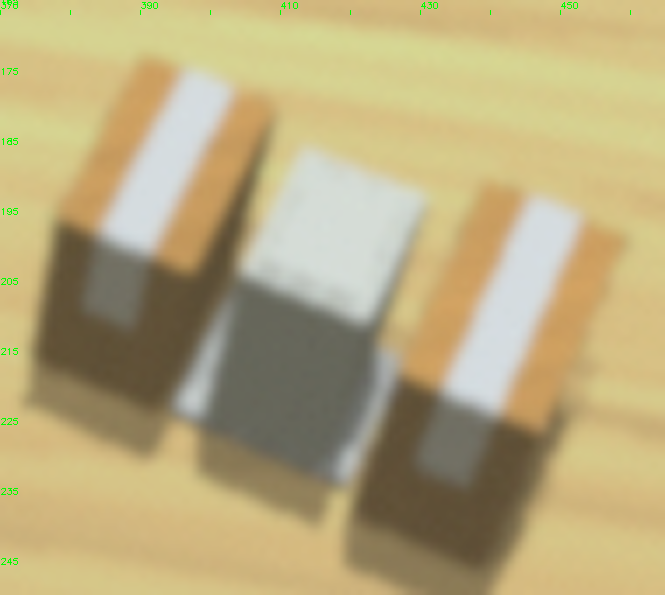

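View pics/c4.png

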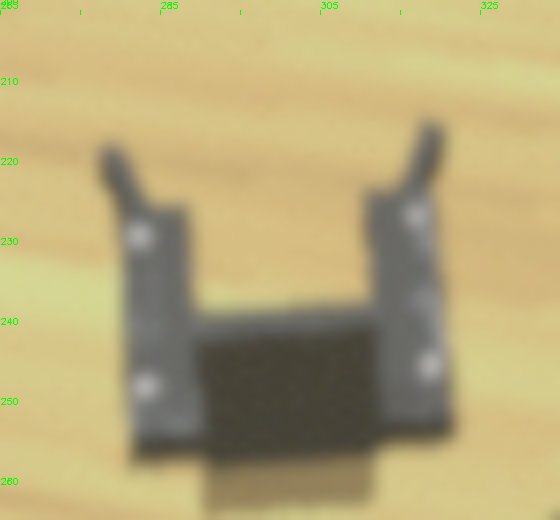

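View pics/c5.png

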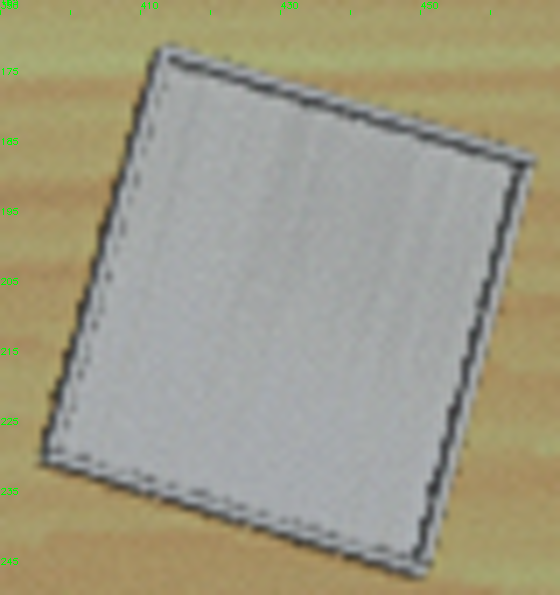

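The crops show the white cover top in the top view with corners near (205,202), (226,206), (218,233) and (198,228). The lip corners are near (308,162), (318,195), (347,151) and (357,182), and the plate top is near (316,149)–(338,143). Next I'll get masks and rays.

```bash
cat > h.py <<'E'
import cv2,numpy as np
from station import env
C={n:env.get_calibration(n) for n in("scene","top")}
def ray(n,p):
    c=C[n];d=np.linalg.solve(c["mtx"],[p[0],p[1],1]);T=c["world_from_camera"];return T[:3,3],T[:3,:3]@d
def onz(n,p,z):
    o,d=ray(n,p);return o+d*(z-o[2])/d[2]
def tri(pt,ps):
    A=[];b=[]
    for n,p in(("top",pt),("scene",ps)):
        o,d=ray(n,p);d=d/np.linalg.norm(d);P=np.eye(3)-np.outer(d,d);A.append(P);b.append(P@o)
    x=np.linalg.lstsq(np.vstack(A),np.hstack(b),rcond=None)[0]
    o,d=ray("top",pt);d/=np.linalg.norm(d);return x,2*np.linalg.norm((np.eye(3)-np.outer(d,d))@(x-o))
def proj(n,X):
    c=C[n];T=np.linalg.inv(c["world_from_camera"]);q=c["mtx"]@(T[:3,:3]@X+T[:3,3]);return q[:2]/q[2]
def rectmask(im,x,y,w,h,thr,k=8):
    """im BGR; white region, upscaled; returns minAreaRect box in source pixels"""
    c=cv2.resize(im[y:y+h,x:x+w],None,fx=k,fy=k,interpolation=cv2.INTER_CUBIC)
    hsv=cv2.cvtColor(c,cv2.COLOR_BGR2HSV)
    m=((hsv[...,2]>thr)&(hsv[...,1]<60)).astype('uint8')*255
    m=cv2.morphologyEx(m,cv2.MORPH_CLOSE,np.ones((17,17)));m=cv2.morphologyEx(m,cv2.MORPH_OPEN,np.ones((25,25)))
    cs,_=cv2.findContours(m,cv2.RETR_EXTERNAL,cv2.CHAIN_APPROX_NONE)
    ct=max(cs,key=cv2.contourArea)
    ap=cv2.approxPolyDP(ct,0.04*cv2.arcLength(ct,True),True)[:,0]
    # refine: line fit per side
    def fit():
        L=[];n=len(ap);P=ct[:,0].astype(float)
        for i in range(n):
            a=ap[i].astype(float);b=ap[(i+1)%n].astype(float);u=(b-a)/np.linalg.norm(b-a);l=np.linalg.norm(b-a)
            t=(P-a)@u;dd=np.abs((P-a)@[-u[1],u[0]]);s=P[(t>.15*l)&(t<.85*l)&(dd<8)]
            v=cv2.fitLine(s.astype('float32'),cv2.DIST_HUBER,0,.01,.01).ravel();L.append(np.cross([v[2],v[3],1],[v[2]+v[0],v[3]+v[1],1]))
        R=[]
        for i in range(n):
            q=np.cross(L[i-1],L[i]);R.append(q[:2]/q[2])
        return np.array(R)
    q=fit()
    return (q+.5)/k-.5+[x,y],m
E
python3 - <<'E'
from h import *
np.set_printoptions(precision=4,suppress=True)
t=cv2.imread("pics/top0.png"); s=cv2.imread("pics/scene0.png")
qt,m=rectmask(t,193,196,38,42,85); cv2.imwrite("pics/m1.png",m)
qs,m2=rectmask(s,400,180,36,38,110); cv2.imwrite("pics/m2.png",m2)
print(qt,qs)
for q in qt: print(onz("top",q,.118))
for q in qs: print('s',onz("scene",q,.118))
ct=np.array([np.mean([onz("top",q,.118) for q in qt],0),np.mean([onz("scene",q,.118) for q in qs],0)]);print(ct)
print(tri(qt.mean(0),qs.mean(0)))
qt,m=rectmask(t,385,165,90,85,70,6);print("tray",qt)
P=[onz("top",q,.014) for q in qt];print(np.array(P),np.mean(P,0))
qs,m=rectmask(s,180,160,85,70,95,6);P=[onz("scene",q,.014) for q in qs];print(np.array(P),np.mean(P,0),tri(qt.mean(0),qs.mean(0)))
E
```

```text
[[205.3635 201.0052]
 [197.1661 226.6773]
 [217.3988 232.0637]
 [225.4892 205.7188]] [[412.5262 184.7498]
 [403.4908 203.2654]
 [421.7618 210.565 ]
 [433.2023 192.9921]]
[0.5591 0.3083 0.118 ]
[0.4963 0.3261 0.118 ]
[0.4824 0.2767 0.118 ]
[0.5467 0.2587 0.118 ]
s [0.4816 0.2785 0.118 ]
s [0.547 0.261 0.118]
s [0.5602 0.3108 0.118 ]
s [0.4975 0.336  0.118 ]
[[0.5211 0.2924 0.118 ]
 [0.5216 0.2966 0.118 ]]
(array([0.521 , 0.295 , 0.1157]), np.float64(0.003774798656239716))
tray [[412.7587 170.3416]
 [395.8308 230.1549]
 [450.6515 246.9931]
 [466.4461 186.4829]]
[[ 0.6537 -0.2231  0.014 ]
 [ 0.4919 -0.1703  0.014 ]
 [ 0.4453 -0.312   0.014 ]
 [ 0.6067 -0.3649  0.014 ]] [ 0.5494 -0.2676  0.014 ]
[[ 0.4471 -0.3081  0.014 ]
 [ 0.6136 -0.3641  0.014 ]
 [ 0.6631 -0.2057  0.014 ]
 [ 0.4936 -0.1681  0.014 ]] [ 0.5543 -0.2615  0.014 ] (array([ 0.5498, -0.268 ,  0.0019]), np.float64(0.004741640261455042))
```

```bash
python3 - <<'E'
from h import *
np.set_printoptions(precision=4,suppress=True)
# corners: (top crop px /8),(scene crop px /8)
f=lambda p,o:(np.array(p)+.5)/8-.5+o
T=dict(bL=(68,222),fL=(145,478),fLi=(212,460),bR=(380,130),fR=(458,375),fRi=(390,398),pL=(130,118),pR=(305,68))
S=dict(bL=(452,418),fL=(432,190),fLi=(365,190),bR=(128,440),fR=(122,210),fRi=(188,206),pL=(378,302),pR=(192,315))
for k in T:
    a=f(T[k],[300,135]);b=f(S[k],[265,200]);z=.095 if k[0]=='p' else .018
    print(k,onz("top",a,z)[:2],onz("scene",b,z)[:2],tri(a,b))
# guide end tips at z~.0
t=cv2.imread("pics/top0.png")
E
```

```text
bL [0.6797 0.0602] [0.6833 0.0648] (array([0.6809, 0.0623, 0.0126]), np.float64(0.003970719456214631))
fL [0.5909 0.0351] [0.5959 0.0397] (array([0.592 , 0.037 , 0.0107]), np.float64(0.003644380901173069))
fLi [0.5967 0.0126] [0.6008 0.0164] (array([0.5976, 0.0141, 0.0121]), np.float64(0.0030629507032438465))
bR [ 0.7103 -0.0464] [ 0.714  -0.0416] (array([ 0.7116, -0.0447,  0.0124]), np.float64(0.003996718109346481))
fR [ 0.6245 -0.0705] [ 0.6263 -0.066 ] (array([ 0.6248, -0.0687,  0.0148]), np.float64(0.004174391100605159))
fRi [ 0.617  -0.0475] [ 0.62   -0.0435] (array([ 0.6176, -0.0461,  0.0134]), np.float64(0.003413991486104571))
pL [0.6928 0.0371] [0.6858 0.0403] (array([0.6902, 0.0391, 0.1023]), np.float64(0.004414987119496335))
pR [ 0.7084 -0.019 ] [ 0.7029 -0.0179] (array([ 0.7063, -0.0178,  0.1011]), np.float64(0.002009596585981392))
```

The dock fits: lips 91 mm long and yaw about 16.2°, with home at about (0.657,-0.002). The cover is at (0.521,0.2935) with yaw about -15.4°, and its top is measured at 0.116 against 0.118 expected. The tray is at (0.55,-0.267). Moving now.

step_arm(motion=[1,3.1,2.8,0.5,0,0,0,1,3.1,2.8,0.5,0,0,0,1,3.1,2.8,0.5,0,0,0.5,1,3.1,2.8,0.5,0,0,0.5,1,3.1,2.8,0.5,0,0,0.5,1,3.1,2.8,0.5,0,0,0.5,1,3.1,2.8,0.5,0,0,0.5,1,3.1,2.8,0.5,0,0,0.5,1,3.1,2.8,0.5,0,0,0.5,1,3.1,2.8,0.5,0,0,0.5])

```text
t: 1.1
ee_pos: [0.4507, -0.2505, 0.2472]
eef_rot: [[-0.0, 0.73, -0.684], [0.0, -0.684, -0.73], [-1.0, -0.0, 0.0]]
ft_force: [0.7, -0.8, 0.3]
grip_width: 0.0858
```

step_arm(motion=[1,0.5,4,0,0,0,0.5,1,0.5,4,0,0,0,0.5,1,0.5,4,0,0,0,0.5,1,0.5,4,0,0,0,0.5,1,0.5,4,0,0,0,0.5,1,0.5,4,0,0,0,0.5,1,0.5,4,0,0,0,0.4,1,0.5,4,0,0,0,0,1,0.5,4,0,0,0,0,1,0.5,4,0,0,0,0])

```text
t: 2.1
ee_pos: [0.4995, 0.1497, 0.247]
eef_rot: [[-0.0, 0.961, -0.277], [-0.0, -0.277, -0.961], [-1.0, -0.0, 0.0]]
ft_force: [0.9, -1.4, 0.4]
grip_width: 0.0854
```

step_arm(motion=[1,0.5,2.9,0,0,0,0.08,1,0.4,2.9,0,0,0,0,1,0.4,2.9,0,0,0,0,1,0.4,2.9,0,0,0,0,1,0.4,2.8,0,0,0,0,1,0,0,-3,0,0,0,1,0,0,-3,0,0,0,1,0,0,-2,0,0,0,1,0,0,0,0,0,0,1,0,0,0,0,0,0])

```text
t: 3.1
ee_pos: [0.5208, 0.2921, 0.1678]
eef_rot: [[-0.0, 0.964, -0.266], [0.0, -0.266, -0.964], [-1.0, -0.0, -0.0]]
ft_force: [0.2, -0.8, -0.2]
grip_width: 0.0855
```

```bash
cat > look.py <<'E'
import sys
from h import *
def look(tag,tb,sb,k=5):
    out=[]
    for n,b in(("top",tb),("scene",sb)):
        im=env.capture(n)[:,:,::-1].copy(); cv2.imwrite(f"pics/{tag}_{n}_raw.png",im)
        x,y,w,h=b;c=np.clip(im[y:y+h,x:x+w].astype(float)*1.5,0,255).astype('uint8');c=cv2.resize(c,None,fx=k,fy=k,interpolation=cv2.INTER_CUBIC)
        for i in range(0,w,20):cv2.putText(c,str(x+i),(i*k,8),0,.3,(0,0,255))
        for i in range(0,h,20):cv2.putText(c,str(y+i),(0,i*k+4),0,.3,(0,0,255))
        out.append(c)
    H=max(c.shape[0] for c in out)
    out=[cv2.copyMakeBorder(c,0,H-c.shape[0],0,4,cv2.BORDER_CONSTANT) for c in out]
    cv2.imwrite(f"pics/{tag}.png",np.hstack(out))
if __name__=="__main__":
    a=[int(v) for v in sys.argv[2].split(',')];b=[int(v) for v in sys.argv[3].split(',')];look(sys.argv[1],a,b,int(sys.argv[4]))
E
python3 look.py l1 150,170,120,90 360,140,110,110 3
python3 -c "
import cv2;print(cv2.imread('pics/l1.png').shape)"
```

```text
(330, 698, 3)
```

View pics/l1.png

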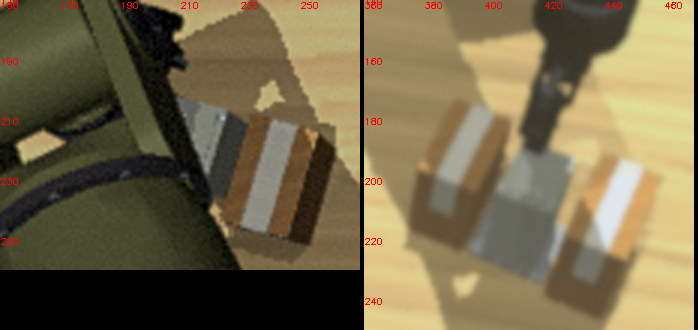

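The arm hides most of the cover from the top camera. In the scene view the fingers are centred over the cover's top at about (540,190) on the composite. I'll descend along the x ends.

step_arm(motion=[1,0,0.1,-2,0,0,0.03,1,0,0,-2,0,0,0,1,0,0,-1,0,0,0,1,0,0,-1,0,0,0,1,0,0,0,0,0,0])

```text
t: 3.7
ee_pos: [0.5205, 0.2929, 0.1067]
eef_rot: [[-0.001, 0.965, -0.262], [-0.0, -0.262, -0.965], [-1.0, -0.001, 0.001]]
ft_force: [-0.5, 0.6, 0.8]
grip_width: 0.0854
```

step_arm(motion=[1,0,0,-1.2,0,0,0,1,0,0,-1.2,0,0,0,1,0,0,-1.2,0,0,0,1,0,0,-1.1,0,0,0,1,0,0,0,0,0,0])

```text
t: 4.2
ee_pos: [0.5199, 0.2926, 0.0581]
eef_rot: [[-0.003, 0.965, -0.262], [-0.001, -0.262, -0.965], [-1.0, -0.002, 0.002]]
ft_force: [0.3, -1.0, 0.5]
grip_width: 0.0854
```

step_arm(motion=[0.6,0,0,0,0,0,0,0.4,0,0,0,0,0,0,0,0,0,0,0,0,0,-1,0,0,0,0,0,0,-1,0,0,0,0,0,0,-1,0,0,0,0,0,0])

```text
t: 4.8
ee_pos: [0.5211, 0.2933, 0.061]
eef_rot: [[0.001, 0.965, -0.262], [0.001, -0.262, -0.965], [-1.0, 0.001, -0.001]]
ft_force: [0.1, 0.2, 6.7]
grip_width: 0.0647
```

```bash
python3 look.py l2 150,170,120,90 360,140,110,110 3
```

```text
(no output)
```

View pics/l2.png

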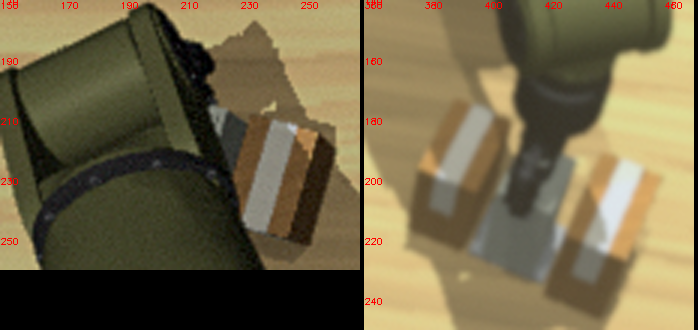

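```bash
python3 - <<'E'
import cv2,numpy as np
a=[cv2.imread(f"pics/{f}")[195:260,210:270] for f in("top0.png","l1_top_raw.png","l2_top_raw.png")]
b=[cv2.imread(f"pics/{f}")[165:250,365:465] for f in("scene0.png","l1_scene_raw.png","l2_scene_raw.png")]
r=lambda L,k:np.hstack([cv2.resize(np.clip(c*1.6,0,255).astype('uint8'),None,fx=k,fy=k,interpolation=cv2.INTER_CUBIC) for c in L])
A=r(a,4);B=r(b,2.4)
B=cv2.resize(B,(720,int(B.shape[0]*720/B.shape[1])));cv2.imwrite("pics/cmp.png",np.vstack([A,B]))
E
```

```text
(no output)
```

View pics/cmp.png

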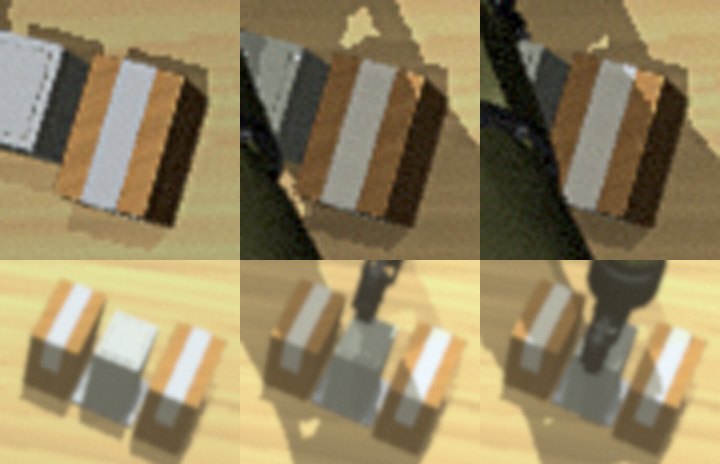

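The cartons haven't moved and the grip holds at 65 mm. Lifting straight up.

step_arm(motion=[-1,0,0,0.5,0,0,0,-1,0,0,1,0,0,0,-1,0,0,1,0,0,0,-1,0,0,1,0,0,0,-1,0,0,0,0,0,0])

```text
t: 5.4
ee_pos: [0.5214, 0.2934, 0.0971]
eef_rot: [[0.003, 0.965, -0.262], [0.001, -0.262, -0.965], [-1.0, 0.002, -0.002]]
ft_force: [-0.1, 0.3, -3.5]
grip_width: 0.0644
```

```bash
python3 look.py l3 150,170,120,90 360,140,110,110 3
```

```text
(no output)
```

View pics/l3.png

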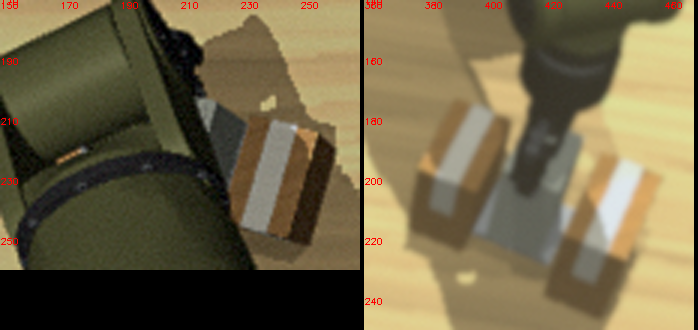

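The foot is still on (the load reads 3.5 N, matching both parts). Raising it above the cartons, then over to the mouth.

step_arm(motion=[-1,0,0,1.5,0,0,0,-1,0,0,2,0,0,0,-1,0,0,2.5,0,0,0,-1,0,0,2.5,0,0,0,-1,0,0,1.5,0,0,0,-1,0,0,0.5,0,0,0,-1,0,0,0,0,0,0])

```text
t: 6.2
ee_pos: [0.5208, 0.2931, 0.2008]
eef_rot: [[0.001, 0.965, -0.262], [0.0, -0.262, -0.965], [-1.0, 0.001, -0.001]]
ft_force: [0.4, -0.1, -3.7]
grip_width: 0.0645
```

step_arm(motion=[-1,0.1,-1,0,0,0,0.2,-1,0.2,-2,0,0,0,0.3,-1,0.2,-3,0,0,0,0.4,-1,0.2,-4,0,0,0,0.5,-1,0.3,-4.5,0,0,0,0.6,-1,0.3,-4.5,0,0,0,0.6,-1,0.3,-4.5,0,0,0,0.5,-1,0.2,-4,0,0,0,0.4,-1,0.2,-3,0,0,0,0.3,-1,0.2,-2.3,0,0,0,0.13])

```text
t: 7.2
ee_pos: [0.5421, -0.0369, 0.1991]
eef_rot: [[-0.002, 0.96, 0.28], [0.0, 0.28, -0.96], [-1.0, -0.002, -0.001]]
ft_force: [0.5, 0.2, -3.4]
grip_width: 0.0646
```

step_arm(motion=[-1,0,0,-2,0,0,0,-1,0,0,-3,0,0,0,-1,0,0,-2,0,0,0,-1,0,0,-1,0,0,0,-1,0,0,0,0,0,0,-1,0,0,0,0,0,0])

```text
t: 7.8
ee_pos: [0.543, -0.035, 0.1208]
eef_rot: [[0.001, 0.96, 0.28], [-0.0, 0.28, -0.96], [-1.0, 0.001, 0.0]]
ft_force: [-0.1, -0.2, -2.8]
grip_width: 0.0643
```

```bash
python3 look.py l4 270,120,120,120 230,130,120,140 3
```

```text
(no output)
```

View pics/l4.png

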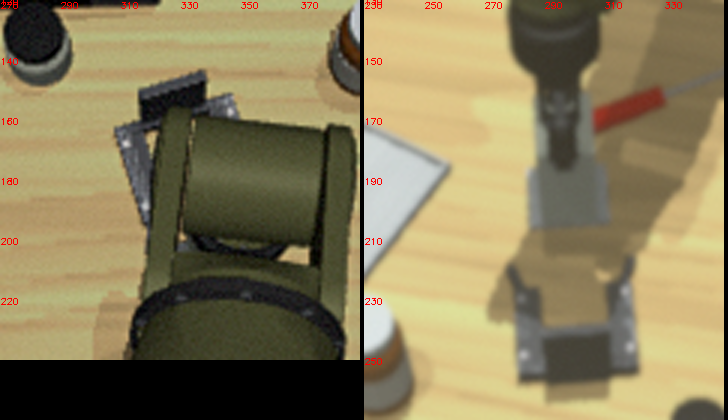

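The scene view shows the cover and foot hanging upright about 60 mm up, in line with the channel mouth and clear of the screwdriver. Lowering.

step_arm(motion=[-1,0,0,-1.5,0,0,0,-1,0,0,-2,0,0,0,-1,0,0,-1.2,0,0,0,-1,0,0,-0.6,0,0,0,-1,0,0,-0.3,0,0,0,-1,0,0,-0.2,0,0,0,-1,0,0,0,0,0,0])

```text
t: 8.6
ee_pos: [0.5429, -0.035, 0.0625]
eef_rot: [[0.001, 0.96, 0.28], [-0.0, 0.28, -0.96], [-1.0, 0.001, 0.0]]
ft_force: [0.1, -0.6, -4.5]
grip_width: 0.0647
```

step_arm(motion=[-1,0,0,-0.1,0,0,0,-1,0,0,-0.1,0,0,0,-1,0,0,0,0,0,0])

```text
t: 8.9
ee_pos: [0.543, -0.0351, 0.061]
eef_rot: [[0.001, 0.96, 0.28], [-0.0, 0.28, -0.96], [-1.0, 0.001, 0.001]]
ft_force: [-2.5, -1.3, 5.3]
grip_width: 0.0647
```

On the bench (reaction +5 N). Releasing and rising.

step_arm(motion=[0,0,0,0,0,0,0,0.6,0,0,0,0,0,0,1,0,0,0,0,0,0,1,0,0,0,0,0,0,1,0,0,0,0,0,0])

```text
t: 9.4
ee_pos: [0.5427, -0.0349, 0.0602]
eef_rot: [[0.0, 0.96, 0.28], [0.0, 0.28, -0.96], [-1.0, 0.0, 0.0]]
ft_force: [0.2, -0.0, 0.1]
grip_width: 0.085
```

step_arm(motion=[1,0,0,1,0,0,0,1,0,0,2,0,0,0,1,0,0,3,0,0,0,1,0,0,3,0,0,0,1,0,0,2,0,0,0,1,-4,-0.6,0,0,0,0,1,-4,-0.6,0,0,0,0,1,-4,-0.6,0,0,0,0,1,0,0,0,0,0,0])

```text
t: 10.3
ee_pos: [0.4196, -0.0531, 0.1709]
eef_rot: [[0.0, 0.96, 0.279], [-0.0, 0.279, -0.96], [-1.0, -0.0, 0.0]]
ft_force: [0.7, -0.3, -0.0]
grip_width: 0.0857
```

```bash
python3 look.py l5 290,130,80,110 260,150,80,110 4
```

```text
(no output)
```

View pics/l5.png

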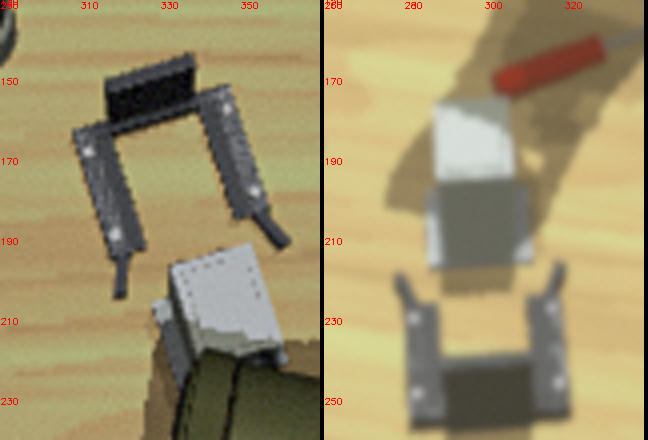

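The caddy stands in front of the mouth: its cover-top front corners are near (332,196) and (352,190) in the top view. I'll check its offset to the midline in each view.

```bash
python3 - <<'E'
from h import *
np.set_printoptions(precision=4,suppress=True)
g=lambda p,o:(np.array(p)+.5)/4-.5+o
D={"top":[(.5909,.0351),(.6245,-.0705),(.6797,.0602),(.7103,-.0464)],"scene":[(.5959,.0397),(.6263,-.066),(.6833,.0648),(.714,-.0416)]}
for n,o,pts in(("top",[290,130],[((170,266),.118,'FL'),((250,243),.118,'FR'),((152,302),.008,'footFL')]),("scene",[260,150],[((514-324,177),.118,'FR?'),((437-324,180),.118,'FL?'),((434-324,103),.118,'BR'),((510-324,99),.118,'BL'),((427-324,267),.008,'footR'),((533-324,263),.008,'footL')])):
    d=np.array(D[n]);f=(d[0]+d[1])/2;b=(d[2]+d[3])/2;u=(b-f)/np.linalg.norm(b-f);v=np.array([-u[1],u[0]]);w=d[0]-d[1]+d[2]-d[3]
    yaw=[np.degrees(np.arctan2(*u[::-1])),np.degrees(np.arctan2(-w[0],w[1]))];O=(f+b)/2+.004*u
    print(n,O,yaw)
    a=np.radians(np.mean(yaw));u=np.array([np.cos(a),np.sin(a)]);v=np.array([-u[1],u[0]])
    for p,z,l in pts:
        X=onz(n,g(p,o),z)[:2];print(l,X,"dock x,y mm",1e3*(X-O)@u,1e3*(X-O)@v)
E
```

```text
top [ 0.6552 -0.0043] [np.float64(15.7371431896057), np.float64(16.832915990680046)]
FL [ 0.5664 -0.002 ] dock x,y mm -84.60746521002727 27.14909502183227
FR [ 0.5799 -0.0512] dock x,y mm -85.40193188354905 -23.93435124782843
footFL [0.5628 0.0089] dock x,y mm -84.9596821761829 38.62890663654365
scene [0.6587 0.0003] [np.float64(15.785364321756285), np.float64(16.070192037069233)]
FR? [0.5698 0.0026] dock x,y mm -84.85233908126 26.612056323422934
FL? [ 0.5828 -0.0478] dock x,y mm -86.19856758362768 -25.422439150446703
BR [ 0.5206 -0.0651] dock x,y mm -150.80546307467415 -24.986377457981334
BL [ 0.5065 -0.0142] dock x,y mm -150.39338713387593 27.802272588686066
footR [ 0.5869 -0.0601] dock x,y mm -85.66334704164538 -38.34631926155278
footL [0.568  0.0142] dock x,y mm -83.48169393179028 38.225849461254185
```

The caddy is centred on the channel within 1 mm in both views, 118 mm before home. I'll turn 90° to grip the y sides.

step_arm(motion=[1,0,0,0,0,0,-0.75,1,0,0,0,0,0,-0.95,1,0,0,0,0,0,-0.95,1,0,0,0,0,0,-0.95,1,0,0,0,0,0,-0.95,1,0,0,0,0,0,-0.95,1,0,0,0,0,0,-0.95,1,0,0,0,0,0,-0.95,1,0,0,0,0,0,-0.95,1,0,0,0,0,0,-0.95])

```text
t: 11.4
ee_pos: [0.4237, -0.0529, 0.1705]
eef_rot: [[0.0, 0.523, -0.852], [-0.0, -0.852, -0.523], [-1.0, 0.0, -0.0]]
ft_force: [-0.6, 0.4, -0.5]
grip_width: 0.0855
```

step_arm(motion=[1,2,0.3,0,0,0,-0.95,1,4,0.5,0,0,0,-0.95,1,4,0.5,0,0,0,0,1,2.3,0.4,0,0,0,0,1,0,0,0,0,0,0,1,0,0,0,0,0,0])

```text
t: 12.0
ee_pos: [0.546, -0.0357, 0.1696]
eef_rot: [[-0.001, 0.287, -0.958], [0.0, -0.958, -0.287], [-1.0, -0.0, 0.001]]
ft_force: [-0.9, -0.0, 0.0]
grip_width: 0.0854
```

step_arm(motion=[1,-0.2,0,-1,0,0,-0.06,1,0,0,-2,0,0,0,1,0,0,-2,0,0,0,1,0,0,-1.2,0,0,0,1,0,0,0,0,0,0])

```text
t: 12.5
ee_pos: [0.5426, -0.036, 0.1067]
eef_rot: [[-0.003, 0.278, -0.961], [0.0, -0.961, -0.278], [-1.0, -0.001, 0.002]]
ft_force: [0.2, -0.0, -0.2]
grip_width: 0.0858
```

step_arm(motion=[1,0,0,-1.4,0,0,0,1,0,0,-1.5,0,0,0,1,0,0,-1.4,0,0,0,1,0,0,-0.9,0,0,0,1,0,0,0,0,0,0])

```text
t: 13.0
ee_pos: [0.5431, -0.0359, 0.055]
eef_rot: [[-0.002, 0.278, -0.961], [0.0, -0.961, -0.278], [-1.0, -0.001, 0.002]]
ft_force: [0.4, 0.8, 0.9]
grip_width: 0.0855
```

step_arm(motion=[0.5,0,0,0,0,0,0,0,0,0,0,0,0,0,-1,0,0,0,0,0,0,-1,0,0,0,0,0,0,-1,0,0,0,0,0,0,-1,0,0,0,0,0,0])

```text
t: 13.6
ee_pos: [0.5442, -0.036, 0.0571]
eef_rot: [[0.002, 0.278, -0.96], [-0.0, -0.96, -0.278], [-1.0, 0.001, -0.001]]
ft_force: [-0.6, 1.1, 6.3]
grip_width: 0.0511
```

Gripped at 51 mm. Sliding along the channel.

step_arm(motion=[-1,0.48,0.14,0.1,0,0,0,-1,0.96,0.28,0,0,0,0,-1,0.96,0.28,0,0,0,0,-1,0.96,0.28,0,0,0,0,-1,0.48,0.14,0,0,0,0,-1,0,0,0,0,0,0])

```text
t: 14.2
ee_pos: [0.583, -0.0244, 0.0572]
eef_rot: [[0.001, 0.279, -0.96], [0.0, -0.96, -0.279], [-1.0, 0.0, -0.001]]
ft_force: [0.5, 0.4, -0.3]
grip_width: 0.0511
```

step_arm(motion=[-1,0.48,0.14,0,0,0,0,-1,0.96,0.28,0,0,0,0,-1,0.96,0.28,0,0,0,0,-1,0.48,0.14,0,0,0,0,-1,0,0,0,0,0,0])

```text
t: 14.7
ee_pos: [0.6117, -0.0161, 0.0572]
eef_rot: [[0.001, 0.279, -0.96], [0.0, -0.96, -0.279], [-1.0, 0.0, -0.001]]
ft_force: [1.4, 0.6, -0.7]
grip_width: 0.0508
```

```bash
python3 look.py l6 290,120,80,110 250,150,90,110 4
```

```text
(no output)
```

View pics/l6.png

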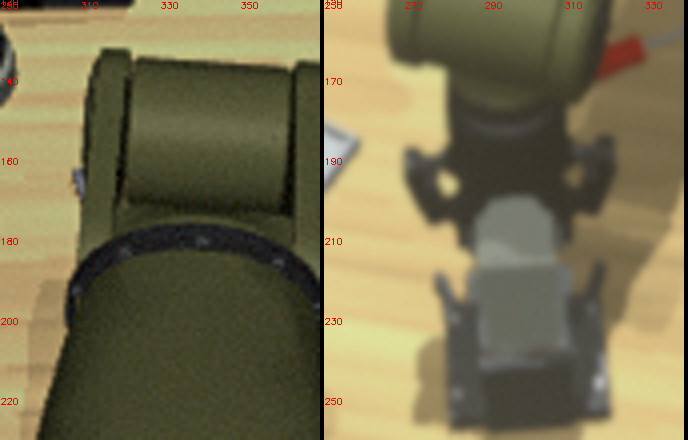

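The scene view shows the cover passing between the lips, foot under them. Going on toward the stop.

step_arm(motion=[-1,0.48,0.14,0,0,0,0,-1,0.96,0.28,0,0,0,0,-1,0.96,0.28,0,0,0,0,-1,0.96,0.28,0,0,0,0,-1,0.48,0.14,0,0,0,0,-1,0,0,0,0,0,0])

```text
t: 15.4
ee_pos: [0.6497, -0.005, 0.0572]
eef_rot: [[0.001, 0.278, -0.96], [0.0, -0.96, -0.278], [-1.0, 0.0, -0.001]]
ft_force: [2.3, 1.6, 1.9]
grip_width: 0.0507
```

step_arm(motion=[-1,0.19,0.06,0,0,0,0,-1,0.19,0.06,0,0,0,0,-1,0.19,0.06,0,0,0,0,-1,0,0,0,0,0,0])

```text
t: 15.8
ee_pos: [0.6552, -0.0033, 0.0572]
eef_rot: [[0.0, 0.278, -0.961], [0.0, -0.961, -0.278], [-1.0, 0.0, -0.0]]
ft_force: [-0.9, 0.1, 1.5]
grip_width: 0.0513
```

step_arm(motion=[-1,0.19,0.06,0,0,0,0,-1,0.1,0.03,0,0,0,0,-1,0,0,0,0,0,0])

```text
t: 16.1
ee_pos: [0.6577, -0.0025, 0.0573]
eef_rot: [[-0.001, 0.278, -0.96], [-0.0, -0.96, -0.278], [-1.0, -0.0, 0.001]]
ft_force: [-5.0, -1.1, 4.6]
grip_width: 0.0511
```

step_arm(motion=[-1,0.19,0.06,0,0,0,0,-1,0,0,0,0,0,0])

```text
t: 16.3
ee_pos: [0.6592, -0.002, 0.0576]
eef_rot: [[-0.002, 0.279, -0.96], [-0.0, -0.96, -0.279], [-1.0, -0.0, 0.002]]
ft_force: [-9.8, -1.1, 9.4]
grip_width: 0.051
```

step_arm(motion=[-1,0.19,0.06,0,0,0,0,-1,0,0,0,0,0,0])

```text
t: 16.5
ee_pos: [0.6611, -0.0014, 0.0579]
eef_rot: [[-0.002, 0.279, -0.96], [-0.0, -0.96, -0.279], [-1.0, -0.0, 0.002]]
ft_force: [-10.6, -2.0, 12.0]
grip_width: 0.0512
```

```bash
python3 look.py l7 290,120,80,110 250,150,90,110 4
```

```text
(no output)
```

View pics/l7.png

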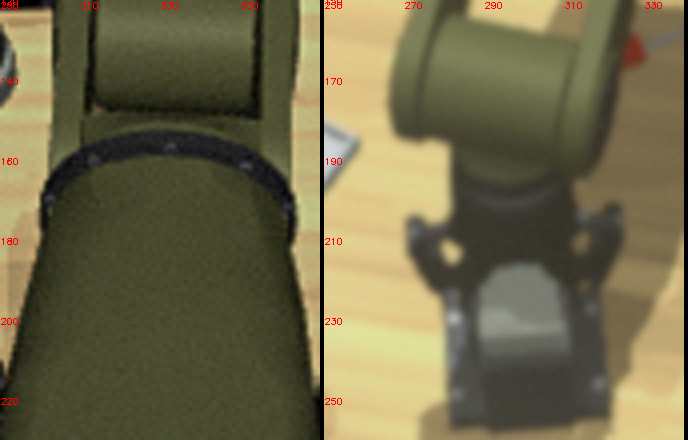

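Contact started at x≈0.657, matching the predicted home (0.6575), and force rose to about 11 N against the stop. The cover then shifted slightly within its play. Now pulling the cover straight up.

step_arm(motion=[-1,0,0,0.4,0,0,0,-1,0,0,0.4,0,0,0,-1,0,0,0.5,0,0,0,-1,0,0,0.7,0,0,0])

```text
t: 17.0
ee_pos: [0.6614, -0.0012, 0.0766]
eef_rot: [[-0.001, 0.278, -0.961], [0.0, -0.961, -0.278], [-1.0, -0.001, 0.001]]
ft_force: [-0.8, 0.7, -10.7]
grip_width: 0.0511
```

```bash
python3 look.py l8 290,120,80,110 250,150,90,110 4
```

View pics/l8.png

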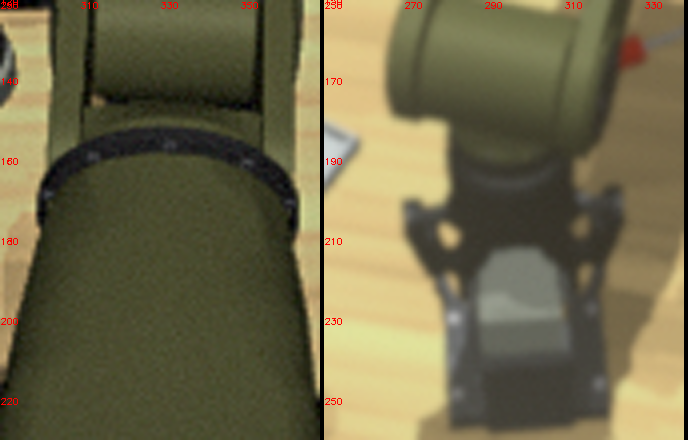

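The pull is 10.7 N, so the cover is dragging off against a held foot. Continuing.

step_arm(motion=[-1,0,0,0.8,0,0,0,-1,0,0,0.8,0,0,0,-1,0,0,0.8,0,0,0,-1,0,0,0.8,0,0,0,-1,0,0,0.8,0,0,0,-1,0,0,0.8,0,0,0,-1,0,0,0.8,0,0,0,-1,0,0,0.8,0,0,0])

```text
t: 17.9
ee_pos: [0.6618, -0.0013, 0.1423]
eef_rot: [[0.001, 0.278, -0.961], [-0.0, -0.961, -0.278], [-1.0, 0.0, -0.001]]
ft_force: [-0.0, -0.5, -1.7]
grip_width: 0.0511
```

step_arm(motion=[-1,0,0,0.8,0,0,0,-1,0,0,1,0,0,0,-1,0,0,1,0,0,0,-1,0,0,2,0,0,0,-1,0,0,2,0,0,0,-1,0,0,2,0,0,0,-1,0,0,0,0,0,0])

```text
t: 18.6
ee_pos: [0.6626, -0.0013, 0.2327]
eef_rot: [[0.005, 0.278, -0.96], [-0.0, -0.961, -0.278], [-1.0, 0.002, -0.005]]
ft_force: [-0.1, 0.6, -0.9]
grip_width: 0.0509
```

```bash
python3 look.py l9 290,120,80,110 250,150,90,110 4
```

```text
(no output)
```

View pics/l9.png

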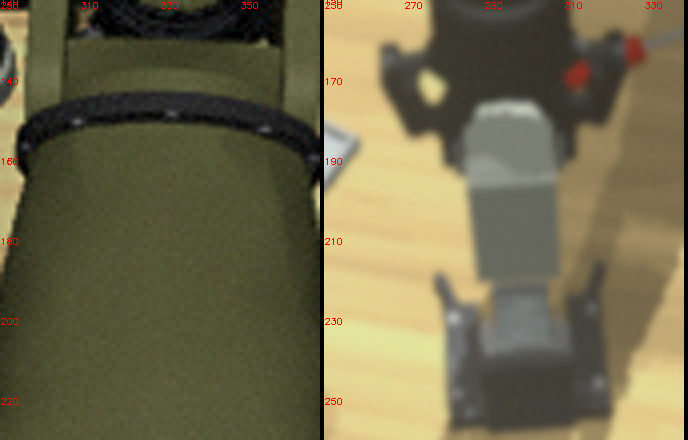

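The cover is free, and the caddy is still standing between the lips at around (297,228) in the scene view. Carrying the cover to the tray.

step_arm(motion=[-1,-0.4,-1,0,0,0,-0.2,-1,-0.8,-2,0,0,0,-0.3,-1,-1.2,-3,0,0,0,-0.4,-1,-1.5,-3.5,0,0,0,-0.6,-1,-1.6,-3.7,0,0,0,-0.7,-1,-1.6,-3.7,0,0,0,-0.7,-1,-1.5,-3.5,0,0,0,-0.5,-1,-1.2,-3,0,0,0,-0.4,-1,-0.8,-2,0,0,0,-0.3,-1,-0.4,-1,0,0,0,-0.2])

```text
t: 19.7
ee_pos: [0.5502, -0.2672, 0.2282]
eef_rot: [[-0.001, -0.318, -0.948], [0.001, -0.948, 0.318], [-1.0, -0.0, 0.002]]
ft_force: [-0.9, 0.4, -1.6]
grip_width: 0.0509
```

step_arm(motion=[-1,0,0,-2,0,0,0,-1,0,0,-3,0,0,0,-1,0,0,-3,0,0,0,-1,0,0,-2,0,0,0,-1,0,0,0,0,0,0,-1,0,0,0,0,0,0])

```text
t: 20.3
ee_pos: [0.5518, -0.2651, 0.1296]
eef_rot: [[-0.0, -0.313, -0.95], [0.0, -0.95, 0.313], [-1.0, -0.0, 0.0]]
ft_force: [0.1, -1.1, 0.1]
grip_width: 0.0512
```

```bash
python3 look.py l10 290,120,180,140 170,120,180,150 2
```

```text
(no output)
```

View pics/l10.png

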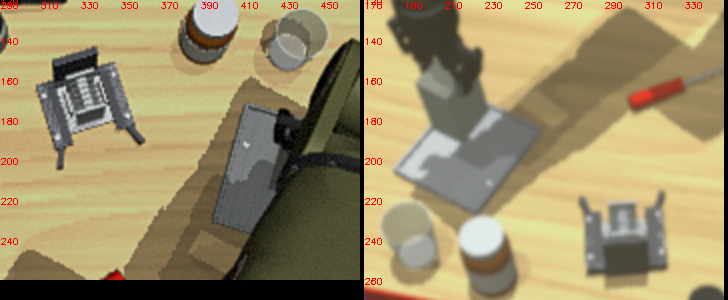

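The top view shows the bare caddy standing in the rails against the stop at around (333,170), with the cover hanging over the tray. Lowering gently.

step_arm(motion=[-1,0,0,-1.5,0,0,0,-1,0,0,-2,0,0,0,-1,0,0,-1.8,0,0,0,-1,0,0,-0.9,0,0,0,-1,0,0,-0.5,0,0,0,-1,0,0,-0.3,0,0,0,-1,0,0,0,0,0,0])

```text
t: 21.1
ee_pos: [0.5518, -0.2653, 0.0594]
eef_rot: [[0.0, -0.313, -0.95], [-0.0, -0.95, 0.313], [-1.0, 0.0, -0.0]]
ft_force: [0.6, 0.1, -2.2]
grip_width: 0.051
```

step_arm(motion=[-1,0,0,-0.2,0,0,0,-1,0,0,-0.1,0,0,0,-1,0,0,0,0,0,0])

```text
t: 21.4
ee_pos: [0.5517, -0.2653, 0.0563]
eef_rot: [[0.0, -0.313, -0.95], [-0.0, -0.95, 0.313], [-1.0, 0.0, -0.0]]
ft_force: [-0.0, -0.8, -1.1]
grip_width: 0.0509
```

step_arm(motion=[-1,0,0,-0.1,0,0,0,-1,0,0,-0.1,0,0,0,-1,0,0,0,0,0,0])

```text
t: 21.7
ee_pos: [0.5518, -0.2653, 0.0546]
eef_rot: [[0.0, -0.313, -0.95], [-0.0, -0.95, 0.313], [-1.0, 0.0, -0.001]]
ft_force: [-1.0, 0.9, 2.8]
grip_width: 0.0509
```

Contact at TCP z 0.0546, as predicted (0.054). Releasing and retreating.

step_arm(motion=[-1,0,0,-0.05,0,0,0,-0.1,0,0,0,0,0,0,0.3,0,0,0,0,0,0,1,0,0,0,0,0,0,1,0,0,0,0,0,0,1,0,0,0,0,0,0])

```text
t: 22.3
ee_pos: [0.5516, -0.2652, 0.0535]
eef_rot: [[-0.0, -0.313, -0.95], [0.0, -0.95, 0.313], [-1.0, -0.0, 0.0]]
ft_force: [-0.6, 0.6, -0.5]
grip_width: 0.0853
```

step_arm(motion=[1,0,0,1,0,0,0,1,0,0,2,0,0,0,1,0,0,3,0,0,0,1,0,0,3,0,0,0,1,0,0,3,0,0,0,1,-3,-2,2,0,0,0,1,-4,-3,0,0,0,0,1,-4,-3,0,0,0,0,1,-4,-3,0,0,0,0,1,-2,-1,0,0,0,0])

```text
t: 23.3
ee_pos: [0.3789, -0.3872, 0.1946]
eef_rot: [[0.0, -0.315, -0.949], [-0.001, -0.949, 0.315], [-1.0, 0.001, -0.001]]
ft_force: [0.5, -0.2, 0.9]
grip_width: 0.085
```

```bash
python3 look.py l11 160,120,320,140 170,150,300,130 2
python3 - <<'E'
import cv2,numpy as np
a=cv2.imread("pics/l11_top_raw.png");s=cv2.imread("pics/l11_scene_raw.png")
f=lambda c:cv2.resize(np.clip(c*1.6,0,255).astype('uint8'),(390,290),interpolation=cv2.INTER_CUBIC)
cv2.imwrite("pics/l11b.png",np.vstack([np.hstack([f(a[140:200,300:380]),f(a[165:247,385:480])]),np.hstack([f(s[205:260,262:337]),f(s[150:235,180:290])])]))
cv2.imwrite("pics/l11c.png",np.clip(np.vstack([a[100:280],s[120:290]])*1.5,0,255).astype('uint8'))
E
```

```text
(no output)
```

View pics/l11b.png

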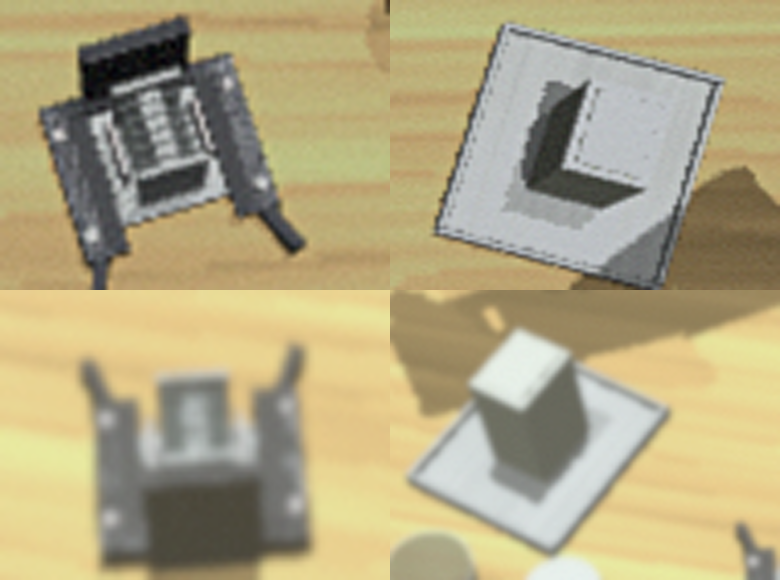

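View pics/l11c.png

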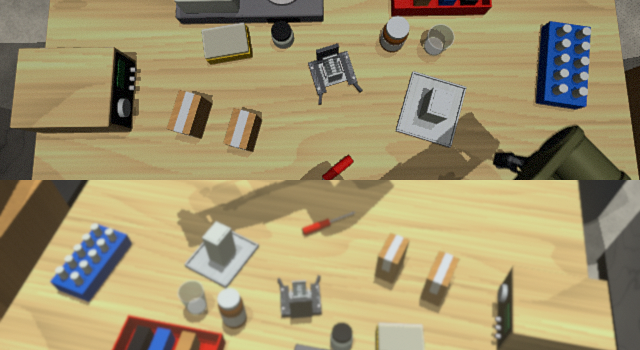

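```bash
python3 - <<'E'
from h import *
O=np.array([.6552,-.0043]);a=np.radians(16.3);u=np.array([np.cos(a),np.sin(a)]);v=np.array([-u[1],u[0]])
g=lambda p:((np.array(p)+.5)/[4.875,4.833]-.5+[300,140])
for l,p,z in(("foot rear L",(130,222),.008),("foot rear R",(225,195),.008),("lip fL",(88,268),.018),("lip frontinner R",(240,212),.018),("lip frontinner L",(125,250),.018)):
    X=onz("top",g(p),z)[:2];print(l,1e3*(X-O)@u,1e3*(X-O)@v)
# expected pixels for foot rear edge when home
print([((proj("top",np.r_[O+u*(-.033+e)+v*y,.008])-[300,140]+.5)*[4.875,4.833]-.5).round(1).tolist() if 0 else (((proj("top",np.r_[O+u*(-.033+e)+v*y,.008])-[300,140]+.5)*[4.875,4.833]-.5).round(1).tolist()) for e in (0,-.004) for y in(.02,-.02)] )
E
python3 - <<'E'
import cv2,numpy as np
a=cv2.imread("pics/l11_top_raw.png")[140:200,300:370]
cv2.imwrite("pics/l12.png",cv2.resize(np.clip(a*1.8,0,255).astype('uint8'),None,fx=10,fy=10,interpolation=cv2.INTER_CUBIC))
E
```

```text
foot rear L -32.45450132243316 26.21218363082767
foot rear R -33.306021475350214 -28.902034069910304
lip fL -52.5635029632897 56.55316090608152
lip frontinner R -47.035422928480976 -32.77768030325497
lip frontinner L -48.862217073640146 34.14731151168624
[[141.0, 219.7], [209.6, 199.1], [143.1, 226.4], [211.8, 205.7]]
```

View pics/l12.png

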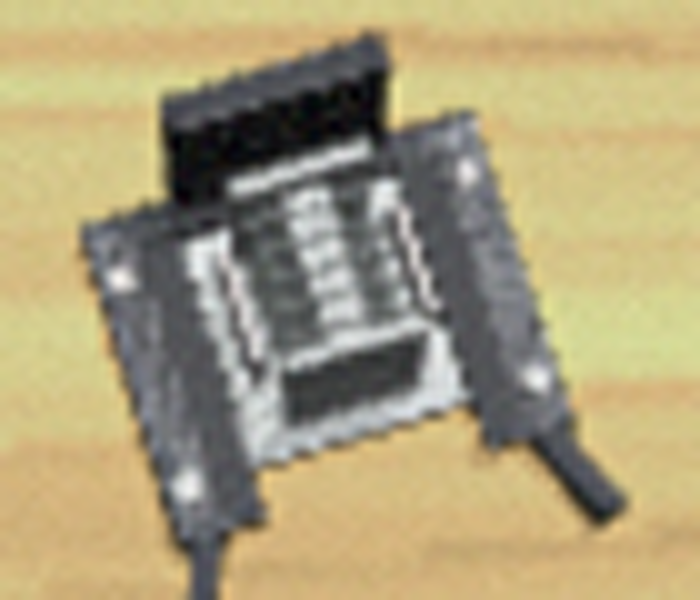

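The foot's rear edge measures -32.5 to -33.3 mm, against -33 when home. Last check: that nothing else moved.

```bash
python3 - <<'E'
from h import *
for n,bs in(("top",dict(a=(165,185,42,55),b=(222,206,44,46),tip=(198,118,60,50),jar=(268,118,30,32),reag=(376,112,36,44),beak=(416,120,42,38),scr=(294,252,62,24),rails=(300,140,20,70))),("scene",dict(a=(372,170,36,55),b=(425,188,36,58),scr=(298,150,60,26)))):
    A=cv2.cvtColor(cv2.imread(f"pics/{n}0.png"),6).astype('float32');B=cv2.cvtColor(cv2.imread(f"pics/l11_{n}_raw.png"),6).astype('float32')
    for k,(x,y,w,h) in bs.items():
        sh,r=cv2.phaseCorrelate(A[y:y+h,x:x+w],B[y:y+h,x:x+w],cv2.createHanningWindow((w,h),cv2.CV_32F));print(n,k,np.round(sh,2),round(r,2))
print(env.read_state()["ft_force"])
env.job_done()
E
```

```text
top a [0.39 0.16] 0.56
top b [0.64 0.01] 0.94
top tip [ 0.05 -0.13] 0.96
top jar [0.18 0.02] 0.94
top reag [-0.03  0.44] 0.99
top beak [ 0.5  -0.04] 0.99
top scr [-0.72  0.04] 0.61
top rails [-0.05  0.14] 0.91
scene a [-0.08  0.03] 1.0
scene b [0.   0.24] 0.9
scene scr [0.12 0.1 ] 0.71
[0.15808901 0.1861637  0.76676015]
the job is handed in; nothing more can be done
```

The caddy is home in the rails with its foot under the lips, and the cover is standing mouth down in the tray. I handed the job in just after 23 s of the 61 s.

I carried cover and caddy together by the cover's x ends to the channel mouth, then regripped by the y sides and slid in. Contact came where home was predicted, and I pushed to about 11 N against the stop. The cover then came straight off with a pull of about 11 N, and I lowered it into the tray until it touched the floor before letting go.

- **Caddy:** it is upright. The foot's rear edge measures -32.5 to -33.3 mm in the rails' frame, against -33 mm when fully home. That is from the top view only, good to about 1 mm.
- **Cover:** both views show it upright, roughly in the middle of the tray.
- **Bystanders and cartons:** the before-and-after image shifts are 0.7 px or less, about 1.5 mm. A few of these are weak matches because of shadows: carton_a in the top view, and the screwdriver in both. The sharper scene view shows both cartons within 0.25 px.
- **Disagreements:** the two cameras differed by about 4 mm on absolute positions. I averaged them and relied on measurements within one view for the fit. While pushing, the cover shifted about 3.5 mm on the caddy after contact, within its play.

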